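Crank the dosing carousel round to the grinder spout

TASK

Bring the tall green catch cup exactly under the grinder's spout by cranking the handwheel of the geared dosing carousel: each full clockwise turn of the handwheel carries the round table one seat clockwise, so count how many seats (one or two) the cup has to go and give the wheel that many full turns. Move the table only with the handwheel, do not touch the cup or the table, then let go of the wheel and move clear.

Things in the scene. Friction and masses are not known exactly. Their poses are not given: they have to be found in the camera images.
- handwheel: Steel handwheel 124 mm across, axis upright. Origin: on the axis at the rim's top, 104 mm above the counter; hub (36 mm wide) 8 mm higher. Its x axis points to the crank knob: an upright black cylinder, 22 mm thick, 50 mm from the axis, 2 to 45 mm above the origin, spinning freely on its pin (the gripper need not turn with it). Takes 1 to 3 N, stays where left; no stop within 4 turns clockwise.
- carousel: Round aluminium table 290 mm across, 12 mm thick, with six ring seats (72 mm wide, 8 mm high) 60 degrees apart, centres 105 mm from its axis. Origin: on the axis at its underside, 40 mm above the counter, 235 mm from the handwheel's axis; z up. Geared to the wheel: one full wheel turn, clockwise from above, turns it 60 degrees clockwise.
- catch_cup: Straight green plastic cup without handle, 60 mm across the rim, 75 mm tall, loose in a seat one or two seats short of the spout, going clockwise. Origin: centre of its underside, 52 mm above the counter; z up. In the other of these two seats stands a lower white espresso cup with a handle.
- under_spout (a point): Point straight below the nozzle (32 mm wide, mouth 108 mm higher) of the brushed steel grinder (376 mm tall), 52 mm above the counter at the table's top face, 105 mm from the table's axis on the side opposite the handwheel. A seat is here at the start and after every full wheel turn.
Mind the look-alikes: they are no part of the job. Leave any red look-alike of the catch_cup alone.

How it is judged (in metres and radians):
At the end, for the whole second after the job is handed in: The green catch cup stands upright (within 10 degrees) in its seat on the table, its centre within 15 mm of the point below the spout (level distance), and the cup and the handwheel are at rest (horizontal distance between catch_cup and under_spout below 0.015 m and z of catch_cup in the frame of carousel between 0.008 and 0.018 m and angle between catch_cup's own z axis and vertical below 0.17 rad and linear speed of catch_cup below 0.02 m/s and angular speed of handwheel below 0.2 rad/s); the robot touches nothing.
It fails at once if the robot touches the catch cup (over 1 N) (contact force between any of the fingers, the arm and catch_cup above 1 N).
It fails at once if the robot touches the round table (over 1 N) (contact force between any of the fingers, the arm and carousel above 1 N).
It also fails if it takes over 64 s, if anything falls off the work surface, if the arm or the gripper's body presses on something with over 40 N, if the wrist force passes 120 N, or if a joint passes its speed limit or range.

ROBOT

A 6-joint arm with a two-finger parallel gripper is mounted at the origin on the work surface. World frame = base frame: x ahead of the robot, y to its left, z up, the work surface at z = 0. Lengths are in mm, angles in rad, forces in N, time in s.
With the tool pointing down it reaches from about 350 to 975 mm from the base axis. Payload 7.1 kg.
Tool frame: the origin (TCP) lies at the very end of the fingers, on their centre line; the grasp point (between the pads) lies 19 mm behind it; z points along the fingers, y is the line along which they close (so a half turn about z gives the same grasp; the last joint's range is limited). The gripper opens to 88 mm and grips with 3 to 60 N. Pads are 20 mm wide; open, the fingers measure 115 mm over their backs; the gripper's body (75 mm by 178 mm) begins 61 mm behind the grasp point.
Start: joints at [1.313, 0.423, 1.63, -0, 1.089, -0.019], TCP at [147.804, 607.255, 222.675] pointing down, gripper open.
Joint ranges: [-3, 3], [-0.9, 2.11], [0.09, 2.58], [-1.31, 4.45], [0.11, 2.69], [-2.54, 2.54]. Speed limits (rad/s): [2.39, 2.39, 3.01, 3.14, 3.14, 3.14].

INTERFACE

Orientations are given as a rotation vector (axis times angle).
In Python, from workcell import ctrl gives the robot as it stands. The module is installed in compiled form; this text tells all that it offers.
- The arm moves only by the shell command python3 -m inch 'ROWS'. ROWS is JSON, a list of rows, each a list of 7 numbers: the shift along the tool's x, y, z scaled (see below), then the turn, a rotation vector about the tool's x, y, z scaled (see below), then the closure, from -1 (fully open) to 1 (shut). In form: [[tx, ty, tz, wx, wy, wz, hand], ...]. A call has 1 to 10 rows; each row is the pose to reach, as a shift and turn from the pose commanded when the call began, along the tool's axes at that moment; what a row does not reach only later rows make up. The controller multiplies each number of a shift by 0.15 m and each number of a turn by pi/4 rad. A row lasts 1/8 s, in which the tool goes at most 62.5 mm and 10.7 degrees, less where a joint would pass 70% of its speed; a pose out of reach is approached as far as the arm can. A call with a number of a shift or a turn outside -1 to 1 is refused whole. A call with a gripper value outside its range is refused whole. The fingers move at their own pace and stop on an object; the grip force is fixed at half the most. Time passes only in rows, so rows that repeat a pose let the fingers close. It gives the time, the measured TCP pose, the force, the opening and the grip force at its end, in the units of the state.
- ctrl.get_obs(): the state, without advancing time (a new reading comes with each control period).
- ctrl.get_image(name): name is "side" or "top" or "wrist"; returns the picture (384x512x3 uint8, red, green, blue); there is no depth.
- ctrl.camera_params(name): a dict with "vfov" (degrees; the focal length in pixels is half the picture's height over the tangent of half this angle, whatever the lens; pixels are square), "cx", "cy" (the principal point, pixels), "eye" and "attitude" of the camera in the world; the wrist camera has in their place "tool_from_camera" (4x4, takes a point from camera to tool coordinates, whose origin is the TCP and whose axes are the flange's). Camera axes: x right, y up, looking along -z (the intrinsics and any distortion apply to the point x, -y, -z); pixel columns grow to the right and rows downward; lengths in mm; the calibration is good to about 2 mm. A picture is of the moment at which its call begins: read the wrist's pose just before it. camera_params takes no time and is no camera call.
- ctrl.close_job(): hands the job in; it is judged then, once.
The state is a dict: "t": time; "qpos": joint angles; "qvel": joint speeds; "joint_torque": joint torques, N m; "ee_pos": TCP position; "orientation": TCP orientation; "ft_force": force on the tool from outside, world axes, zero at the start; "moment": the same for the moment, N m; "width": finger opening in mm; "grasp_force": force on a finger pad.
Only numpy, scipy, OpenCV 4.12 (cv2) and the standard library are available. Lean on these libraries where they do the work, as an engineer would, in place of code of your own. Each camera call takes 0.05 s, during which the arm holds its last target. There are 200 camera calls.

## Working session

There is one attempt and no reset: what is moved stays moved. The work goes in short steps, Python scripts to look and compute and a shell command to move; the robot and the scene stay as the last step left them, time stands still between calls to the robot, and variables do not carry over. Pictures are saved under pics/ and viewed, at most 10 in all, crops included, and the job is handed in when it is done.

```bash
mkdir -p pics; python3 - <<'E'
from workcell import ctrl
import cv2,numpy as np
for n in("top","side","wrist"):
    print(n,ctrl.camera_params(n))
for n in("top","side"):
    cv2.imwrite(f"pics/{n}0.png",ctrl.get_image(n)[:,:,::-1])
o=ctrl.get_obs();print(o['t'],o['ee_pos'],o['orientation'],o['ft_force'],o['width'])
E
```

```text
top {'vfov': 54.69677228954101, 'cx': 264.5100772236158, 'cy': 187.66989852791818, 'eye': array([324.16121366,  42.07703286, 909.37709452]), 'attitude': array([ 0.10217148, -0.11308529, -1.58843645])}
side {'vfov': 52.177374357553916, 'cx': 258.2003008514917, 'cy': 183.23101093162137, 'eye': array([ 125.67591151, -529.30585784,  483.31205251]), 'attitude': array([ 1.01253758, -0.28152553, -0.48325472])}
wrist {'vfov': 71.79346053664709, 'cx': 254.48644783767324, 'cy': 197.35864270402718, 'tool_from_camera': array([[ 2.88346653e-04,  9.68984612e-01,  2.47120898e-01,
         6.74821157e+01],
       [ 9.99999590e-01, -6.73773656e-05, -9.02630683e-04,
        -9.93165671e-01],
       [-8.57984887e-04,  2.47121057e-01, -9.68984235e-01,
        -1.62079624e+02],
       [ 0.00000000e+00,  0.00000000e+00,  0.00000000e+00,
         1.00000000e+00]])}
0.1 [147.68755524 606.82109989 222.01006055] [-3.74207381e-01 -3.11904594e+00  2.04149135e-03] [-0.32597363  0.69065246 -0.21726742] 87.85548437983408
```

View pics/top0.png

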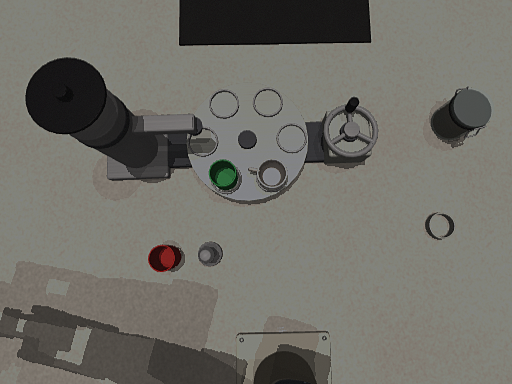

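View pics/side0.png

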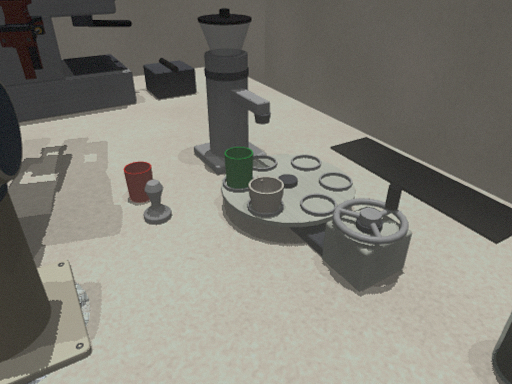

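The pictures show the green cup at top (224,175), one seat short of the spout seat at (203,142) going clockwise, with the white cup at (271,176) two short. So the wheel needs one turn. The handwheel hub is at (350,131) and the knob top at about (352,102).

```bash
cat >h.py <<'E'
from workcell import ctrl
import cv2,numpy as np
from scipy.spatial.transform import Rotation as R
def ray(n,u,v,z,ob=None):
    p=ctrl.camera_params(n);f=192/np.tan(np.radians(p['vfov']/2))
    d=np.array([(u-p['cx'])/f,-(v-p['cy'])/f,-1])
    if n=='wrist':
        T=p['tool_from_camera'];Rt=R.from_rotvec(ob['orientation']).as_matrix()
        e=ob['ee_pos']+Rt@T[:3,3];d=Rt@T[:3,:3]@d
    else: e=p['eye'];d=R.from_rotvec(p['attitude']).as_matrix()@d
    return e+d*(z-e[2])/d[2]
E
python3 - <<'E'
from h import *
for n,a,z in[('top',(350,131),112),('top',(248,140),60),('top',(353,101),149),('top',(203,142),60),('side',(371,216),112),('side',(288,180),60),('side',(396,184),149)]: print(n,a,ray(n,*a,z).round(1))
im=ctrl.get_image('top')[80:180,295:405];cv2.imwrite('pics/c1.png',cv2.resize(im,None,fx=6,fy=6,interpolation=cv2.INTER_CUBIC)[:,:,::-1])
E
```

```text
top (350, 131) [ 556.8 -156.8  112. ]
top (248, 140) [554.8  71.4  60. ]
top (353, 101) [ 612.  -157.4  149. ]
top (203, 142) [552.  177.1  60. ]
side (371, 216) [ 554.9 -170.9  112. ]
side (288, 180) [557.2  68.9  60. ]
side (396, 184) [ 615.9 -159.5  149. ]
```

View pics/c1.png

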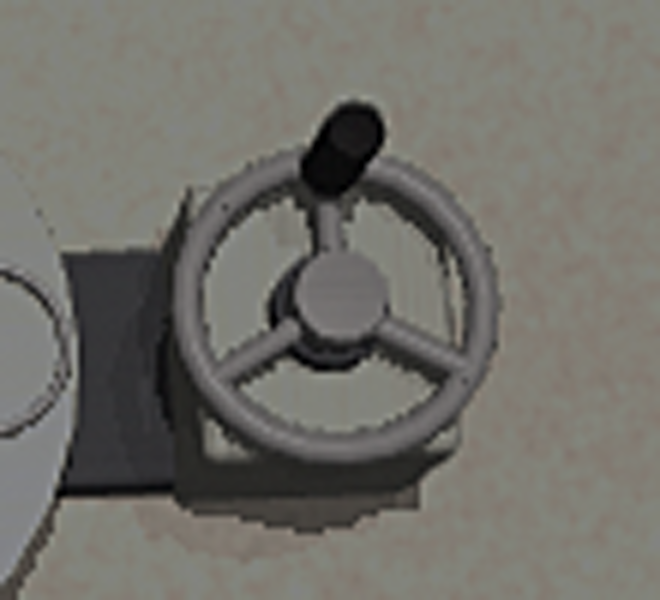

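```bash
python3 -m inch '[[-0.3,-0.3,-0.4,0,0,-0.15,-1],[-0.65,-0.6,-0.53,0,0,-0.302,-1],[-0.98,-0.93,-0.53,0,0,-0.302,-1],[-0.98,-0.93,-0.53,0,0,-0.302,-1]]'; python3 -m inch '[[-0.15,-0.35,0,0,0,0,-1],[-0.3,-0.7,0,0,0,0,-1],[-0.5,-1,0,0,0,0,-1],[-0.5,-1,0,0,0,0,-1]]'
```

```text
t: 0.65
ee_pos: [258.6, 434.8, 302.7]
orientation: [0.004, 3.141, 0.0]
ft_force: [0.4, 0.3, 0.3]
width: 87.8
grasp_force: 0.0
t: 1.15
ee_pos: [333.6, 284.3, 302.2]
orientation: [0.01, 3.141, -0.001]
ft_force: [0.6, -0.5, 0.2]
width: 88.0
grasp_force: 0.0
```

```bash
python3 -m inch '[[-0.1,-0.4,0,0,0,0,-1],[-0.2,-0.8,0,0,0,0,-1],[-0.3,-1,0,0,0,0,-1]]'; python3 -m inch '[[-0.1,-0.4,0,0,0,0,-1],[-0.2,-0.8,0,0,0,0,-1],[-0.3,-1,0,0,0,0,-1]]';python3 -m inch '[[-0.1,-0.4,0,0,0,0,-1],[-0.35,-0.8,0.15,0,0,0,-1],[-0.6,-0.96,0.3,0,0,0,-1],[-0.8,-0.96,0.3,0,0,0,-1],[-0.8,-0.96,0.3,0,0,0,-1],[-0.8,-0.96,0.3,0,0,0,-1]]'; python3 - <<'E'
from h import *
o=ctrl.get_obs();np.savez('o.npz',**{k:o[k] for k in('ee_pos','orientation')});print(o['t'],o['ee_pos'],o['qpos'].round(2))
cv2.imwrite('pics/w1.png',ctrl.get_image('wrist')[:,:,::-1])
E
```

```text
t: 1.52
ee_pos: [376.9, 135.5, 302.2]
orientation: [-0.003, -3.141, -0.0]
ft_force: [0.3, 1.0, 0.3]
width: 87.5
grasp_force: 0.0
t: 1.9
ee_pos: [422.2, -14.9, 302.2]
orientation: [0.005, 3.141, 0.0]
ft_force: [-0.5, 0.4, -0.6]
width: 87.8
grasp_force: 0.0
t: 2.65
ee_pos: [541.0, -156.5, 256.9]
orientation: [-0.001, -3.14, -0.001]
ft_force: [0.6, 1.1, -0.2]
width: 88.0
grasp_force: 0.0
2.65 [ 540.99311189 -156.48710176  256.86667771] [-0.3   0.29  1.74  0.    1.11 -1.87]
```

View pics/w1.png

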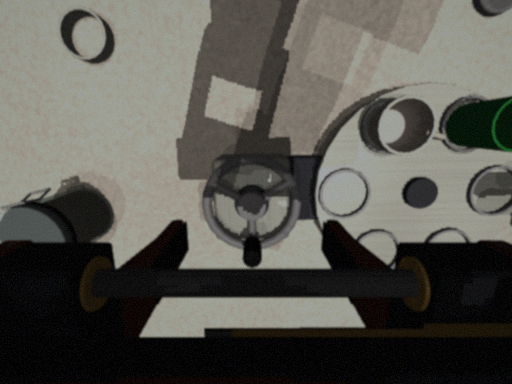

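Wrist view: hub at (251,203), black knob from (252,237) at its base to about (252,258) at its top, and the cup is well clear at right.

```bash
python3 - <<'E'
from h import *
o=np.load('o.npz')
for a,z in[((251,203),112),((203,203),98),((298,203),98),((252,256),149),((252,240),108),((421,192),60),((343,191),60)]: print(a,ray('wrist',*a,z,o).round(1))
im=ctrl.get_image('wrist')[140:280,190:320];cv2.imwrite('pics/w1c.png',cv2.convertScaleAbs(cv2.resize(im,None,fx=4,fy=4,interpolation=cv2.INTER_CUBIC)[:,:,::-1],alpha=1.8))
E
```

```text
(251, 203) [ 558.4 -161.2  112. ]
(203, 203) [ 562.3 -221.6   98. ]
(298, 203) [ 562.3 -102.4   98. ]
(252, 256) [ 609.4 -159.9  149. ]
(252, 240) [ 608.  -160.2  108. ]
(421, 192) [557.1  74.5  60. ]
(343, 191) [555.6 -34.1  60. ]
```

View pics/w1c.png

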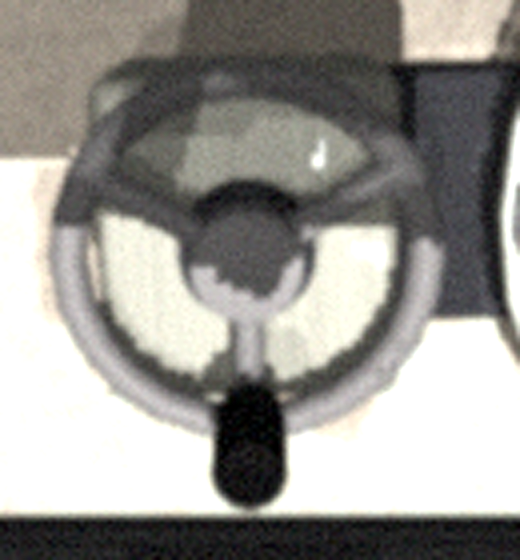

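```bash
python3 -m inch '[[-0.25,-0.025,0,0,0,0,-1],[-0.45,-0.025,0.1,0,0,0,-1],[-0.45,-0.025,0.3,0,0,0,-1],[-0.45,-0.025,0.5,0,0,0,-1],[-0.45,-0.025,0.7,0,0,0,-1],[-0.45,-0.025,0.85,0,0,0,-1],[-0.45,-0.025,0.913,0,0,0,-1],[-0.45,-0.025,0.913,0,0,0,-1]]'; python3 -m inch '[[0,0,0,0,0,0,0],[0,0,0,0,0,0,0.5],[0,0,0,0,0,0,1],[0,0,0,0,0,0,1],[0,0,0,0,0,0,1],[0,0,0,0,0,0,1],[0,0,0,0,0,0,1],[0,0,0,0,0,0,1]]'
```

```text
t: 3.75
ee_pos: [608.9, -161.2, 120.5]
orientation: [-0.002, -3.141, -0.0]
ft_force: [-1.0, -0.1, -0.3]
width: 88.2
grasp_force: 0.0
t: 4.75
ee_pos: [609.1, -161.3, 120.2]
orientation: [-0.002, -3.141, -0.0]
ft_force: [-0.1, 0.0, 0.7]
width: 21.6
grasp_force: 30.0
```

```bash
python3 -m inch '[[0.001,-0.029,0,0,0,0,1],[0.007,-0.069,0,0,0,0,1],[0.029,-0.136,0,0,0,0,1],[0.064,-0.196,0,0,0,0,1],[0.110,-0.248,0,0,0,0,1],[0.167,-0.289,0,0,0,0,1]]'
```

```text
t: 5.5
ee_pos: [583.0, -204.7, 120.1]
orientation: [-0.004, -3.141, -0.002]
ft_force: [-3.0, 8.4, 3.7]
width: 21.8
grasp_force: 30.0
```

```bash
python3 -m inch '[[0.064,-0.022,0,0,0,0,1],[0.132,-0.036,0,0,0,0,1],[0.202,-0.036,0,0,0,0,1],[0.270,-0.021,0,0,0,0,1],[0.333,0.007,0,0,0,0,1]]'
```

```text
t: 6.12
ee_pos: [533.6, -203.6, 120.2]
orientation: [0.003, 3.141, -0.001]
ft_force: [2.9, 2.1, -2.8]
width: 21.4
grasp_force: 30.0
```

```bash
python3 -m inch '[[0.056,0.041,0,0,0,0,1],[0.103,0.093,0,0,0,0,1],[0.138,0.153,0,0,0,0,1],[0.159,0.219,0,0,0,0,1],[0.167,0.289,0,0,0,0,1],[0.159,0.358,0,0,0,0,1],[0.138,0.424,0,0,0,0,1],[0.103,0.485,0,0,0,0,1],[0.056,0.536,0,0,0,0,1],[0,0.577,0,0,0,0,1]]'
```

```text
t: 7.38
ee_pos: [534.8, -116.7, 120.2]
orientation: [-0.002, -3.141, 0.001]
ft_force: [2.5, -6.7, -5.0]
width: 21.4
grasp_force: 30.0
```

```bash
python3 -m inch '[[-0.064,0.028,0,0,0,0,1],[-0.132,0.043,0,0,0,0,1],[-0.202,0.043,0,0,0,0,1],[-0.270,0.028,0,0,0,0,1],[-0.333,0,0,0,0,0,1],[-0.390,-0.041,0,0,0,0,1],[-0.436,-0.093,0,0,0,0,1],[-0.471,-0.153,0,0,0,0,1],[-0.488,-0.200,0,0,0,0,1],[-0.497,-0.245,0,0,0,0,1]]'; python3 -m inch '[[-0.003,-0.025,0,0,0,0,1],[-0.003,-0.050,0,0,0,0,1],[-0.003,-0.050,0,0,0,0,1],[-0.003,-0.050,0,0,0,0,1]]'
```

```text
t: 8.62
ee_pos: [608.8, -154.1, 120.2]
orientation: [0.003, 3.142, 0.001]
ft_force: [-3.9, 1.1, 0.2]
width: 21.6
grasp_force: 30.0
t: 9.12
ee_pos: [609.2, -161.6, 120.2]
orientation: [0.002, 3.141, -0.001]
ft_force: [-2.6, -0.8, -1.6]
width: 21.6
grasp_force: 30.0
```

Full turn done. I'll open, lift and look.

```bash
python3 -m inch '[[0,0,0,0,0,0,0],[0,0,0,0,0,0,-1],[0,0,0,0,0,0,-1],[0,0,0,0,0,0,-1],[0,0,0,0,0,0,-1],[0,0,0,0,0,0,-1]]'; python3 -m inch '[[0,0,-0.15,0,0,0,-1],[0,0,-0.4,0,0,0,-1],[0,0,-0.7,0,0,0,-1],[0,0,-1,0,0,0,-1],[0,0,-1,0,0,0,-1]]'; python3 -m inch '[[0.2,0,0,0,0,0,-1],[0.5,-0.2,0,0,0,0,-1],[0.8,-0.6,0,0,0,0,-1],[1,-0.8,0,0,0,0,-1],[1,-0.8,0,0,0,0,-1],[1,-0.8,0,0,0,0,-1]]'; python3 - <<'E'
from h import *
a=ctrl.get_image('top')[80:230,150:450];b=ctrl.get_image('side')[80:300,150:450]
cv2.imwrite('pics/end.png',cv2.resize(np.vstack([a,b]),None,fx=1.6,fy=1.6)[:,:,::-1])
E
```

```text
t: 9.88
ee_pos: [609.2, -161.4, 120.2]
orientation: [0.003, 3.142, 0.0]
ft_force: [-0.4, -0.3, -0.4]
width: 78.1
grasp_force: 0.0
t: 10.5
ee_pos: [611.3, -161.9, 274.5]
orientation: [0.002, 3.134, -0.003]
ft_force: [0.1, -0.2, -0.3]
width: 87.8
grasp_force: 0.0
t: 11.25
ee_pos: [458.8, -280.9, 269.5]
orientation: [-0.004, -3.141, -0.001]
ft_force: [-0.0, 0.3, -0.5]
width: 87.8
grasp_force: 0.0
```

View pics/end.png

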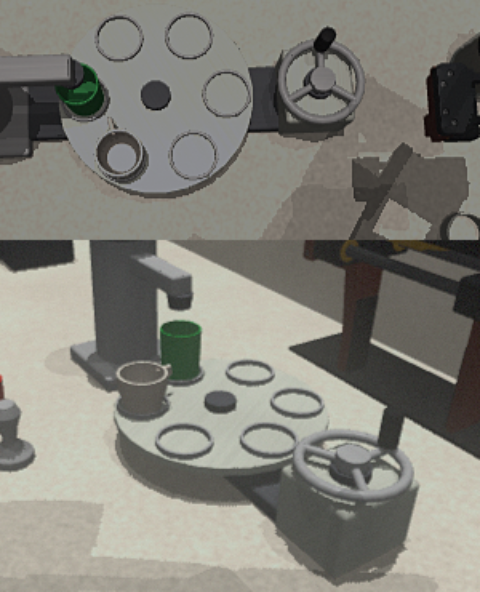

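The views show the green cup upright in the seat under the spout (crop 82,90 and 180,350), the knob back at its start and the arm clear.

```bash
python3 -c "
from workcell import ctrl
print(ctrl.close_job())"
```

```text
the job is handed in; nothing more can be done
None
```

I gave the handwheel one full clockwise turn, which carried the green cup one seat to under the spout; the last camera views show it upright there with the arm clear, and the job is handed in (no verdict was returned).

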